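# Unfasten the blue tin box at the toy stall

## Robot

A 6-joint arm with a two-finger parallel gripper is mounted at the origin on the work surface. World frame = base frame: x ahead of the robot, y to its left, z up, the work surface at z = 0. Lengths are in m, angles in rad, forces in N, time in s.
With the tool pointing down it reaches from about 0.35 to 0.85 m from the base axis. Payload 8.1 kg.
Tool frame: the origin (TCP) lies where the fingers leave the gripper's body, on its centre line; the fingertips stand 84 mm ahead of it and the grasp point (between the pads) lies 65 mm ahead of it; z points along the fingers, y is the line along which they close (so a half turn about z gives the same grasp; the last joint's range is limited). The gripper opens to 93 mm and grips with 3 to 60 N. Pads are 15 mm wide; open, the fingers measure 128 mm over their backs; the gripper's body (75 mm by 188 mm) begins 65 mm behind the grasp point.
Start: joints at [1.139, 0.13, 1.488, -0, 1.523, -0.085], TCP at [0.204, 0.564, 0.303] pointing down, gripper open.
Joint ranges: [-2.96, 2.96], [-0.89, 2.26], [0.02, 2.5], [-1.34, 4.48], [0, 2.73], [-2.66, 2.66]. Speed limits (rad/s): [2.39, 2.39, 2.79, 3.14, 3.14, 3.14].

## Interface

Orientations are given as a rotation vector (axis times angle).
In Python, from plant import robot gives the robot as it stands.
- The arm moves only by the shell command python3 -m jog 'ROWS' [FORCE]. ROWS is text: rows parted by semicolons, each of 5 numbers parted by spaces: the opening, from 0 (shut) to 1 (fully open), then the shift along the tool's x, y, z in m, then the turn about the tool's z in degrees. A call has 1 to 10 rows; each row shifts and turns the commanded pose from where the row before left it, along the tool's axes as they then stand; what a row does not reach is not made up. A row lasts 1/12 s, in which the tool goes at most 41.7 mm and 7.16 degrees, less where a joint would pass 70% of its speed; a pose out of reach is approached as far as the arm can. A call with a gripper value outside its range is refused whole. The fingers move at their own pace and stop on an object; FORCE is the grip in N (left out, the last holds). Time passes only in rows, so rows that do not move let the fingers close. It gives the time, the measured TCP pose, the force, the opening and the grip force at its end, in the units of the state.
- robot.read_state(): the state, without advancing time (a new reading comes with each control period).
- robot.read_camera(name): name is "scene" or "top" or "wrist"; returns a dict with "color" (420x560x3 uint8, red, green, blue), "intrinsics" (3x3 intrinsics, pixels), "pose" (4x4, takes a point from camera to world coordinates); the wrist camera has in their place "tool_from_camera" (4x4, takes a point from camera to tool coordinates, whose origin is the TCP and whose axes are the flange's). Camera axes: x right, y down, z forward; pixel columns grow to the right and rows downward; lengths in m; the calibration is good to about 2 mm. A picture is of the moment at which its call begins: read the wrist's pose just before it. There is no depth.
- robot.close_job(): hands the job in; it is judged then, once.
The state is a dict: "t": time; "q": joint angles; "dq": joint speeds; "joint_torque": joint torques, N m; "tool_pos": TCP position; "orientation": TCP orientation; "force": force on the tool from outside, world axes, zero at the start; "wrist_torque": the same for the moment, N m; "opening": finger opening in m; "gripper_force": force on a finger pad.
Only numpy, scipy, OpenCV 4.12 (cv2) and the standard library are available. Lean on these libraries where they do the work, as an engineer would, in place of code of your own. Each camera call takes 0.05 s, during which the arm holds its last target. There are 200 camera calls.

## Task

Unfasten the blue tin box so that its lid is free: first slide its yellow safety tab fully aside, off the steel hasp, then lift the hasp by its bar and swing it up until it stands about upright, and let go. Do not force the hasp against the tab; leave the red box fastened and the clay frog and turtle where they are.

Things in the scene. Friction and masses are not known exactly. Their poses are not given: they have to be found in the camera images.
- blue: The BLUE tin box, 110 mm along x, 160 along y, flat lid 60 mm above the table (rim 2 mm wider all round), fixed. Origin: centre of its underside; z up, -x is the front, where the steel hasp bar overhangs. The hasp (flat hinged strip) lies on the lid along x at y = 0, 64 mm above the table; the yellow safety tab crosses it at x = -32 mm.
- blue_tab_fin (a point): Centre of the upright yellow fin of the safety tab on the BLUE box: 24 mm along x, 10 along y, 26 tall. Axes as blue. Below it (13 mm down) lies the tab's carriage, 22 x 26 mm, on the lid, and a blade at that same height that reaches 43 mm to -y, across the hasp. The lid is 24.5 mm below this point. Closed, this point is 34 mm to +y of the hasp's middle line and 45 mm to +x of its bar.
- blue_tab (a joint): Slide of the blue box's safety tab, m: 0 closed (blade over the hasp, which then cannot rise), grows as the tab moves along +y of blue_tab_fin; stop at 0.026. From about 0.019 on the blade is clear of the hasp. It starts at 0 to 0.003 and stays where it is left (about 1.5 N of friction).
- blue_hasp_bar (a point): Centre of the round steel pull bar at the free end of the BLUE box's hasp: 10 mm thick, 30 mm long along y, ends free to grip from above, 20 mm out from the lid's front edge. A strip 18 mm wide, 4 thick runs 72 mm along +x to the hinge line, parallel to y, at the bar's height when closed. A hook plate 12 mm wide hangs 19 mm down, 11 mm to +x of the bar. Axes turn with the hasp (closed: as blue).
- blue_hasp (a joint): Angle of the blue box's hasp, rad: 0 lying closed, grows as the bar swings up and then towards +x of the box; 1.57 upright, stop at 1.8. It stays where it is left (0.05 N m of hinge friction, under 1 N at the bar).
- red_tab (a joint): Slide of the safety tab of the RED tin box, the same kind of box, which is to stay fastened (m, 0 closed).
- red_hasp (a joint): Angle of the hasp of the RED tin box (rad, 0 lying closed), to stay closed.
- frog_mid (a point): Middle of the cream clay frog whistle, about 65 x 55 mm and 47 mm tall, 20 mm above its underside; bystander standing between the boxes.
- turtle_mid (a point): Middle of the brown clay turtle, about 75 x 60 mm and 34 mm tall, 17 mm above its underside; bystander standing between the boxes.
Not all that is in view belongs to the job. What is shaped like the part that bears red_tab but green or turquoise is not meant.

How it is judged:
On the way, in this order (a step that is already met when the one before it is completed fails the run):
1. the blue box's safety tab is slid aside, clear of the hasp (20 mm or more), with the hasp still down (value of joint blue_tab above 0.02 m and value of joint blue_hasp below 0.2 rad), for 0.1 s.
2. the blue box's hasp is lifted to about upright (more than 1.1 rad) (value of joint blue_hasp above 1.1 rad), for 0.2 s.
At the end, for the whole second after the job is handed in: The blue box's safety tab is slid at least 18 mm aside and its hasp stands up by more than 1.1 rad (63 degrees), at rest and let go; the red box's tab is within 8 mm of closed and its hasp down (under 0.15 rad); the frog and the turtle are within 20 mm of where they stood (value of joint blue_tab above 0.018 m and value of joint blue_hasp above 1.1 rad and velocity of joint blue_hasp between -0.1 and 0.1 rad/s and value of joint red_tab below 0.008 m and value of joint red_hasp below 0.15 rad and distance of each of frog_mid, turtle_mid from where it was at the start of the episode below 0.02 m); the robot touches nothing.
It fails at once if the blue hasp is forced up while the safety tab still covers it (value of joint blue_hasp above 0.2 rad and value of joint blue_tab below 0.014 m).
It fails at once if the red box is unfastened: its tab slid by more than 12 mm or its hasp raised (value of joint red_tab above 0.012 m or value of joint red_hasp above 0.25 rad).
It fails at once if the frog or the turtle is pushed more than 20 mm (distance of any of frog_mid, turtle_mid from where it was at the start of the episode above 0.02 m).
It also fails if it takes over 48 s, if anything falls off the work surface, if the arm or the gripper's body presses on something with over 40 N, if the wrist force passes 120 N, or if a joint passes its speed limit or range.

## Working session

There is one attempt and no reset: what is moved stays moved. The work goes in short steps, Python scripts to look and compute and a shell command to move; the robot and the scene stay as the last step left them, time stands still between calls to the robot, and variables do not carry over. Pictures are saved under pics/ and viewed, at most 10 in all, crops included, and the job is handed in when it is done.

```bash
mkdir -p pics; cat > h.py <<'E'
import numpy as np,cv2
from scipy.spatial.transform import Rotation as R
from plant import robot
def cam(n):
    s=robot.read_state(); c=robot.read_camera(n)
    if n=="wrist":
        T=np.eye(4);T[:3,:3]=R.from_rotvec(s["orientation"]).as_matrix();T[:3,3]=s["tool_pos"]
        c["pose"]=T@c["tool_from_camera"]
    return c
def save(c,f): cv2.imwrite(f,c["color"][:,:,::-1])
def onz(c,u,v,z):
    d=c["pose"][:3,:3]@np.linalg.solve(c["intrinsics"],[u,v,1.]);o=c["pose"][:3,3]
    return o+d*(z-o[2])/d[2]
def proj(c,p):
    q=np.linalg.inv(c["pose"])@np.append(p,1); k=c["intrinsics"]@q[:3]; return k[:2]/k[2]
E
python3 - <<'E'
from h import *
s=robot.read_state();print(s["t"],s["tool_pos"],s["orientation"],R.from_rotvec(s["orientation"]).as_matrix().round(3))
a=cam("top");b=cam("scene")
save(a,"pics/top.png");save(b,"pics/scene.png")
np.savez("c0.npz",top=a["color"],tk=a["intrinsics"],tp=a["pose"],sc=b["color"],sk=b["intrinsics"],sp=b["pose"])
print(a["pose"].round(3),a["intrinsics"].round(1))
E
```

```text
0.0 [0.20373153 0.56390482 0.30169135] [-5.41906702e-01 -3.09401129e+00  2.83881751e-03] [[-0.94   0.34  -0.001]
 [ 0.34   0.94  -0.002]
 [ 0.    -0.002 -1.   ]]
[[-0.006 -0.989  0.147  0.387]
 [-1.     0.01   0.025 -0.103]
 [-0.026 -0.147 -0.989  1.088]
 [ 0.     0.     0.     1.   ]] [[480.4   0.  283.3]
 [  0.  480.4 214.5]
 [  0.    0.    1. ]]
```

View pics/top.png

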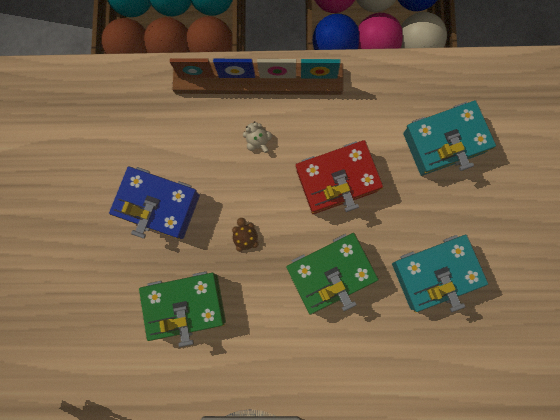

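View pics/scene.png

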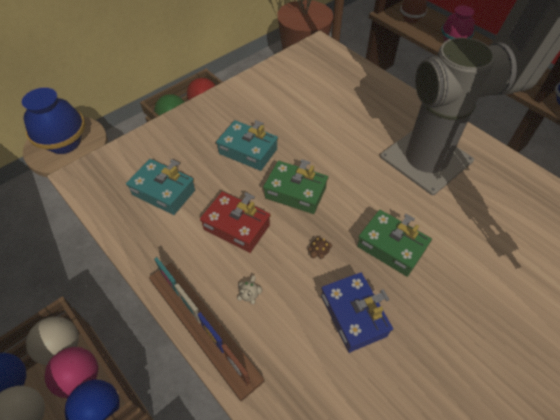

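Top view: blue box centred about (155,203), with its fin near (133,210) and hasp bar near (143,230). Frog is at (256,137), turtle at (244,235), and the red box at (340,178).

```bash
python3 - <<'E'
from h import *
d=np.load("c0.npz");c=dict(color=d["top"],intrinsics=d["tk"],pose=d["tp"])
im=c["color"];hsv=cv2.cvtColor(im,cv2.COLOR_RGB2HSV)
m=cv2.inRange(hsv,(108,120,40),(130,255,255));m[:150]=0;m[250:]=0;m[:,215:]=0
pts=cv2.convexHull(np.argwhere(m>0)[:,::-1].astype(np.int32))[:,0]
w=np.array([onz(c,u,v,.060)[:2] for u,v in pts]).astype(np.float32)
r=cv2.minAreaRect(w);print("hull rect",r,cv2.boxPoints(r))
y=cv2.inRange(hsv,(18,110,60),(35,255,255));y[:190]=0;y[230:]=0;y[:,:118]=0;y[:,160:]=0
p=np.argwhere(y>0)[:,::-1];print("yellow",p.mean(0),onz(c,*p.mean(0),.08),p.min(0),p.max(0))
cr=cv2.resize(im[155:245,100:215],None,fx=6,fy=6,interpolation=cv2.INTER_CUBIC);cv2.imwrite("pics/crop.png",cr[:,:,::-1])
E
```

```text
hull rect ((0.5700932741165161, 0.20547136664390564), (0.17173215746879578, 0.11204158514738083), 70.32530975341797) [[0.48843366 0.14347926]
 [0.59393424 0.10575717]
 [0.6517529  0.26746348]
 [0.5462523  0.30518556]]
yellow [134.41984733 210.5610687 ] [0.54805284 0.24115862 0.08      ] [121 201] [151 229]
```

View pics/crop.png

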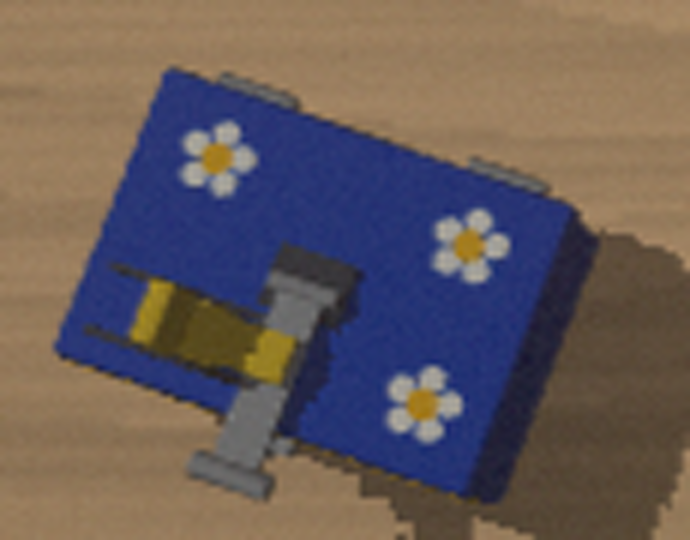

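Crop (6x, origin (100,155)): lid corners are at (170,68), (575,205), (472,497) and (58,352). The bar centre is at about (230,476), and the yellow fin's top lies between (130,300) and (175,310).

```bash
python3 - <<'E'
from h import *
d=np.load("c0.npz");c=dict(color=d["top"],intrinsics=d["tk"],pose=d["tp"])
g=lambda u,v,z:onz(c,100+u/6-.4,155+v/6-.4,z)
C=np.array([g(*p,.06) for p in[(172,68),(577,205),(472,497),(58,352)]]);print(C.round(4))
for i in range(4):print(np.linalg.norm(C[i]-C[(i+1)%4]).round(4))
ctr=C.mean(0)
ey=C[0]+C[3]-C[1]-C[2];ey/=np.linalg.norm(ey);ex=np.array([ey[1],-ey[0],0]);print(ctr,ey,"yaw",np.degrees(np.arctan2(ex[1],ex[0])))
bar=g(230,474,.067);print("bar img",bar,"model",ctr-77*.001*ex, "dots",(bar-ctr)@ex,(bar-ctr)@ey)
fm=ctr-.032*ex+.034*ey;fm[2]=.0845;print("fin model",fm)
for dy in(-.005,.005):
  for dx in(-.012,.012):
    p=fm+dx*ex+dy*ey;p[2]=.0975;q=proj(c,p);print("fin top px in crop",((q-[100,155]+.4)*6).round(0))
# scene-view check
c2=dict(intrinsics=d["sk"],pose=d["sp"]);print([proj(c2,p).round() for p in (fm,bar)])
im=d["sc"][265:355,315:400];cr=cv2.resize(im,None,fx=7,fy=6,interpolation=cv2.INTER_CUBIC)
for p in(fm,bar):
  q=(proj(c2,p)-[315,265]+.4)*[7,6];cv2.circle(cr,tuple(int(x) for x in q),4,(255,0,0),1)
cv2.imwrite("pics/scr.png",cr[:,:,::-1])
s=robot.read_state();M=R.from_rotvec(s["orientation"]).as_matrix()
print("tool shift to fin+tip(z TCP .162)",M.T@(np.r_[fm[:2],.162]-s["tool_pos"]))
E
```

```text
[[0.6516 0.2657 0.06  ]
 [0.5982 0.1143 0.06  ]
 [0.4914 0.1501 0.06  ]
 [0.5458 0.3032 0.06  ]]
0.1606
0.1126
0.1625
0.1122
[0.57176551 0.20832146 0.06      ] [0.33345707 0.94276528 0.        ] yaw -19.478740573842284
bar img [0.49980485 0.23598405 0.067     ] model [0.49917259 0.23399766 0.06      ] dots -0.07706630325644931 0.002083535875796185
fin model [0.55293456 0.25104611 0.0845    ]
fin top px in crop [165. 351.]
fin top px in crop [191. 287.]
fin top px in crop [139. 342.]
fin top px in crop [164. 278.]
[array([374., 309.]), array([383., 294.])]
tool shift to fin+tip(z TCP .162) [-0.43475127 -0.17534705  0.14004328]
```

View pics/scr.png

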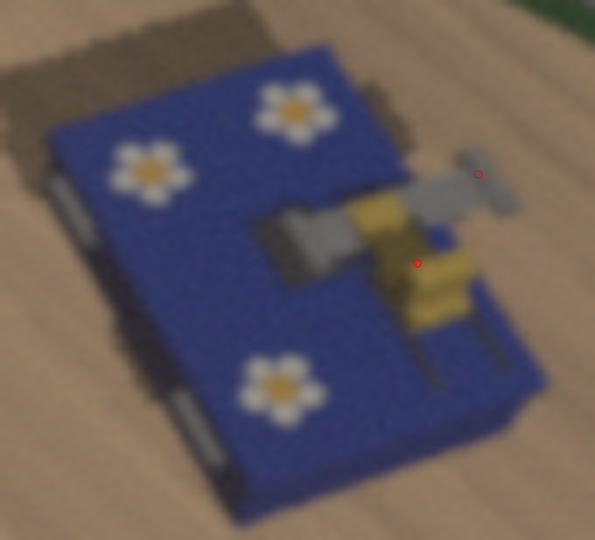

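Sizes and reach agree with the spec, and the tool's y axis already lies along the box's y. The fin sits about 4 mm further to +y than the closed model. I'll move above it now.

```bash
python3 -m jog '1 -0.03 -0.012 0 0;1 -0.03 -0.012 0 0;1 -0.03 -0.012 0 0;1 -0.03 -0.012 0 0;1 -0.03 -0.012 0 0;1 -0.03 -0.012 0 0;1 -0.03 -0.012 0 0;1 -0.03 -0.012 0 0;1 -0.03 -0.012 0 0;1 -0.03 -0.012 0 0'
python3 -m jog '1 -0.03 -0.012 0 0;1 -0.03 -0.012 0.01 0;1 -0.03 -0.012 0.01 0;1 -0.03 -0.012 0.01 0;1 -0.015 -0.003 0.01 0;1 0 0 0 0;1 0 0 0 0;1 0 0 0 0'
python3 - <<'E'
from h import *
c=cam("wrist");save(c,"pics/w1.png");s=robot.read_state();M=R.from_rotvec(s["orientation"]).as_matrix()
f=np.array([.5543,.2548,.0845]);print(s["tool_pos"],s["force"],M.round(3),"to fin",M.T@(np.r_[f[:2],.162]-s["tool_pos"]),proj(c,f),proj(c,[.4998,.236,.064]))
E
```

```text
t: 0.93
tool_pos: [0.4461, 0.3481, 0.3023]
orientation: [-0.542, -3.094, 0.001]
force: [-0.6, -0.4, -0.6]
opening: 0.0929
gripper_force: 0.0
t: 1.6
tool_pos: [0.5544, 0.256, 0.2627]
orientation: [-0.542, -3.094, 0.0]
force: [0.3, 0.5, -0.2]
opening: 0.0929
gripper_force: 0.0
[0.5543549  0.25645524 0.26322553] [-0.13660245 -0.31607839 -0.49490554] [[-0.941  0.339  0.   ]
 [ 0.339  0.941  0.   ]
 [-0.     0.    -1.   ]] to fin [-0.00050931 -0.00162218  0.1012248 ] [276.16949941 206.62215251] [237.39743104 154.41864391]
```

View pics/w1.png

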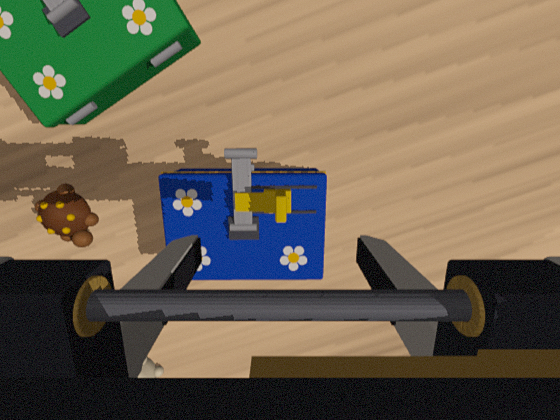

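The wrist view shows the box square to the tool. The fin is at (282,206) and the bar at (241,153), both about 4 px (4 mm) to tool +y of where I predicted. I'll descend and grip the fin.

```bash
python3 -m jog '1 0 0.003 0.02 0;1 0 0 0.02 0;1 0 0 0.02 0;1 0 0 0.02 0;1 0 0 0.01 0;1 0 0 0.01 0;1 0 0 0 0;1 0 0 0 0' 10
python3 -m jog '0 0 0 0 0;0 0 0 0 0;0 0 0 0 0;0 0 0 0 0;0 0 0 0 0;0 0 0 0 0;0 0 0 0 0;0 0 0 0 0;0 0 0 0 0;0 0 0 0 0' 10
```

```text
t: 2.32
tool_pos: [0.5558, 0.2589, 0.1633]
orientation: [0.541, 3.094, 0.0]
force: [0.5, 0.6, -0.3]
opening: 0.0931
gripper_force: 0.0
t: 3.15
tool_pos: [0.5559, 0.2584, 0.1627]
orientation: [-0.542, -3.094, 0.0]
force: [0.0, -0.4, -0.5]
opening: 0.031
gripper_force: 0.0
```

```bash
python3 -m jog '0 0 0 0 0;0 0 0 0 0;0 0 0 0 0;0 0 0 0 0;0 0 0 0 0;0 0 0 0 0;0 0 0 0 0;0 0 0 0 0' 10
```

```text
t: 3.82
tool_pos: [0.5559, 0.2584, 0.1627]
orientation: [-0.542, -3.094, 0.0]
force: [-1.2, -1.1, -0.7]
opening: 0.0097
gripper_force: 10.0
```

Gripped at 9.7 mm, which matches the fin's 10 mm. Now I'll slide it along +y.

```bash
python3 -m jog '0 0 0.003 0 0;0 0 0.003 0 0;0 0 0.003 0 0;0 0 0.003 0 0;0 0 0.003 0 0;0 0 0.003 0 0;0 0 0.003 0 0;0 0 0.002 0 0;0 0 0 0 0;0 0 0 0 0'
python3 -m jog '0 0 0.001 0 0;0 0 0.001 0 0;0 0 0 0 0;0 0 0 0 0'
```

```text
t: 4.65
tool_pos: [0.5635, 0.2795, 0.1626]
orientation: [-0.542, -3.094, 0.003]
force: [-3.3, -4.8, 2.2]
opening: 0.01
gripper_force: 10.0
t: 4.98
tool_pos: [0.5637, 0.2799, 0.1624]
orientation: [-0.542, -3.092, 0.008]
force: [-5.4, -12.2, 6.3]
opening: 0.0101
gripper_force: 10.0
```

It has hit the stop after about 23 mm (it started near 3 mm, so it is now about 26 mm). I'll ease off, release, rise and look.

```bash
python3 -m jog '0 0 -0.0015 0 0;1 0 0 0 0;1 0 0 0 0;1 0 0 0 0;1 0 0 0 0;1 0 0 0 0;1 0 0 -0.02 0;1 0 0 -0.03 0;1 0 0 -0.03 0;1 0 0 -0.02 0'
python3 -m jog '1 0.03 -0.012 0 0;1 0.03 -0.012 0 0;1 0 0 0 0;1 0 0 0 0;1 0 0 0 0'
python3 - <<'E'
from h import *
c=cam("wrist");save(c,"pics/w2.png");s=robot.read_state();M=R.from_rotvec(s["orientation"]).as_matrix()
f=np.array([.5007,.2385,.064]);print(s["tool_pos"],"to bar",M.T@(np.r_[f[:2],.064+.076]-s["tool_pos"]),proj(c,f))
E
```

```text
t: 5.82
tool_pos: [0.5645, 0.281, 0.2659]
orientation: [0.541, 3.092, 0.003]
force: [0.9, -0.9, 0.8]
opening: 0.0656
gripper_force: 0.0
t: 6.23
tool_pos: [0.4996, 0.2786, 0.2632]
orientation: [0.541, 3.093, 0.001]
force: [-0.1, -0.5, 0.6]
opening: 0.0924
gripper_force: 0.0
[0.50010474 0.27858204 0.26329967] to bar [-0.01403415 -0.03761126  0.12328085] [239.41992049 214.56653785]
```

View pics/w2.png

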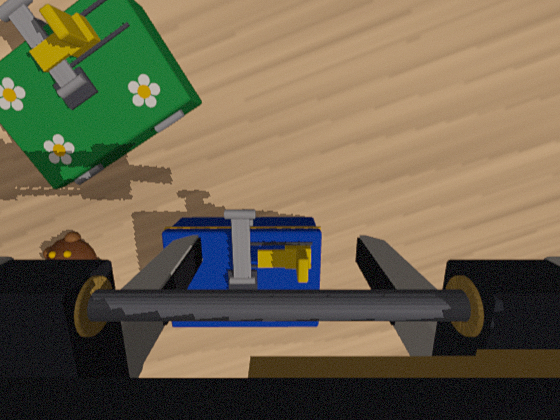

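The blade end at (258,258) is clear of the strip. The bar is at (240,214), right where I predicted. Next I'll move over the bar, then down around its ends.

```bash
python3 -m jog '1 -0.007 -0.019 0 0;1 -0.007 -0.019 0 0;1 0 0 0.03 0;1 0 0 0.03 0;1 0 0 0.03 0;1 0 0 0.02 0;1 0 0 0.01 0;1 0 0 0.009 0;1 0 0 0 0;1 0 0 0 0'
python3 -m jog '0 0 0 0 0;0 0 0 0 0;0 0 0 0 0;0 0 0 0 0;0 0 0 0 0;0 0 0 0 0;0 0 0 0 0;0 0 0 0 0;0 0 0 0 0;0 0 0 0 0' 15
python3 -m jog '0 0 0 0 0;0 0 0 0 0;0 0 0 0 0;0 0 0 0 0;0 0 0 0 0'
```

```text
t: 7.12
tool_pos: [0.5004, 0.2381, 0.1345]
orientation: [0.542, 3.094, 0.001]
force: [-0.0, -0.3, 0.6]
opening: 0.093
gripper_force: 0.0
t: 7.95
tool_pos: [0.4995, 0.2379, 0.1337]
orientation: [-0.542, -3.094, 0.0]
force: [0.3, -0.3, 0.0]
opening: 0.0308
gripper_force: 0.0
t: 8.37
tool_pos: [0.4995, 0.238, 0.1337]
orientation: [-0.542, -3.094, -0.0]
force: [1.1, 3.5, -0.7]
opening: 0.0293
gripper_force: 15.0
```

Bar held (29.3 mm for a 30 mm bar). I'll swing it along the 72 mm arc.

```bash
python3 -m jog '0 -0.0004 0 -0.0072 0;0 -0.0011 0 -0.0071 0;0 -0.0018 0 -0.007 0;0 -0.0025 0 -0.0068 0;0 -0.0031 0 -0.0065 0;0 0 0 0 0;0 0 0 0 0'
```

```text
t: 8.95
tool_pos: [0.5081, 0.235, 0.169]
orientation: [0.542, 3.094, 0.001]
force: [-2.6, 4.3, 1.9]
opening: 0.0296
gripper_force: 15.0
```

```bash
python3 -m jog '0 -0.0038 0 -0.0061 0;0 -0.0043 0 -0.0057 0;0 -0.0049 0 -0.0053 0;0 -0.0054 0 -0.0047 0;0 -0.0059 0 -0.0042 0;0 -0.0062 0 -0.0036 0;0 -0.0066 0 -0.0029 0;0 -0.0068 0 -0.0023 0;0 -0.007 0 -0.0016 0;0 -0.0072 0 -0.0009 0'
python3 -m jog '0 0 0 0 0;0 0 0 0 0;0 0 0 0 0'
```

```text
t: 9.78
tool_pos: [0.5635, 0.215, 0.2063]
orientation: [0.542, 3.093, 0.001]
force: [-0.3, 4.4, 3.9]
opening: 0.0296
gripper_force: 15.0
t: 10.03
tool_pos: [0.5633, 0.215, 0.2062]
orientation: [0.542, 3.093, 0.001]
force: [1.6, 4.4, 5.4]
opening: 0.0296
gripper_force: 15.0
```

```bash
python3 -m jog '1 0 0 0 0;1 0 0 0 0;1 0 0 0 0;1 0 0 0 0;1 0 0 0 0;1 0 0 0 0;1 0 0 -0.02 0;1 0 0 -0.03 0;1 0 0 -0.03 0;1 0 0 -0.03 0'
python3 -m jog '1 0.03 0 0 0;1 0.03 0 0 0;1 0.03 0 0 0;1 0 0 0 0;1 0 0 0 0;1 0 0 0 0;1 0 0 0 0'
python3 - <<'E'
from h import *
c=cam("wrist");t=cam("top");s=cam("scene")
a=cv2.resize(t["color"][150:260,100:270],(560,362));b=cv2.resize(s["color"][200:370,230:410],(240,227));z=np.zeros((600,800,3),np.uint8)
z[:362,:560]=a;z[:227,560:]=b;z[365:585,:293]=cv2.resize(c["color"],(293,220));cv2.imwrite("pics/end.png",z[:,:,::-1])
print(robot.read_state()["force"])
E
```

```text
t: 10.87
tool_pos: [0.5622, 0.2149, 0.3164]
orientation: [-0.542, -3.094, 0.001]
force: [1.3, -0.8, 0.2]
opening: 0.0901
gripper_force: 0.0
t: 11.45
tool_pos: [0.4786, 0.2454, 0.3157]
orientation: [0.543, 3.094, -0.0]
force: [0.0, -0.8, 0.2]
opening: 0.0928
gripper_force: 0.0
[ 0.28156655 -0.5404186   0.68467476]
```

View pics/end.png

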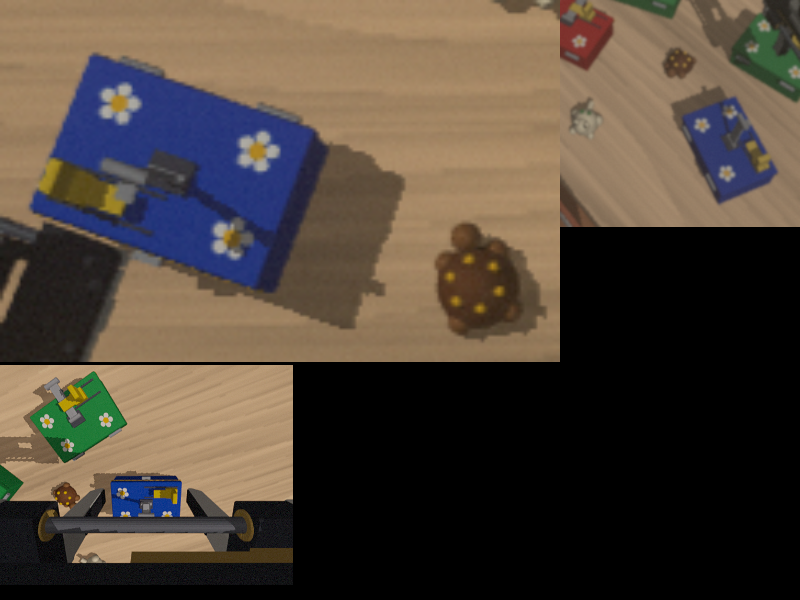

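The hasp stands upright: its bar is seen end-on at about (125,172) and the shadow is long. The tab is fully aside at (80,190), the turtle and frog haven't moved, and the gripper is clear.

```bash
python3 -c "
from plant import robot
print(robot.close_job())"
```

```text
the job is handed in; nothing more can be done
None
```

The job is handed in, with no verdict returned: the blue box's tab is slid fully aside to its stop (about 26 mm) and its hasp stands upright and released; the red box, frog and turtle were not touched.

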